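# Fetch the top kit tray to the assembly pad

## Robot

A 7-joint arm with a two-finger parallel gripper is mounted at the origin on the work surface. World frame = base frame: x ahead of the robot, y to its left, z up, the work surface at z = 0. Lengths are in m, angles in rad, forces in N, time in s.
With the tool pointing down it reaches from about 0.425 to 0.925 m from the base axis. Payload 6.8 kg.
Tool frame: the origin (TCP) lies midway between the tips of the shut fingers; the grasp point (between the pads) lies r.grip_point_offset behind it (r.grip_point_offset is the distance from the TCP to the grasp point, in m); z points along the fingers, y is the line along which they close (so a half turn about z gives the same grasp; the last joint's range is limited). The gripper opens to 85 mm and grips with 20 to 120 N. Pads are 22 mm wide; open, the fingers measure 114 mm over their backs; the gripper's body (76 mm by 85 mm) begins 54 mm behind the grasp point. The pads swing forward as they close: fully open they stand 13 mm farther back than shut.
Start: joints at [1.054, 0.477, 0.022, 1.555, -0.011, 1.109, -0.083], TCP at [0.268, -0.619, 0.211] pointing down, gripper open.
Joint ranges: [-2.96, 2.96], [-0.34, 2.1], [-1.41, 1.46], [0.24, 2.44], [-1.37, 4.51], [0.17, 1.92], [-2.96, 2.96]. Speed limits (rad/s): [2.39, 2.39, 3.14, 3.14, 3.14, 3.14, 3.14].

## Interface

Orientations are given as a rotation vector (axis times angle).
In Python, from bench import r gives the robot as it stands. The module is installed in compiled form; this text tells all that it offers.
- The arm moves only by the shell command python3 -m crank 'ROWS' [FORCE]. ROWS is JSON, a list of rows, each a list of 5 numbers: the shift along the world's x, y, z in units of 200 mm (1.0 is 200 mm), then the turn about the world's z in units of 45 degrees (1.0 is 45 degrees), then the opening, from -1 (shut) to 1 (fully open). In form: [[dx, dy, dz, turn, jaw], ...]. A call has 1 to 8 rows; each row shifts and turns the commanded pose from where the row before left it; what a row does not reach is not made up. A row lasts 1/12 s, in which the tool goes at most 41.7 mm and 7.16 degrees, less where a joint would pass 70% of its speed; a pose out of reach is approached as far as the arm can. A call with a number of a shift or a turn outside -1 to 1 is refused whole. A call with a gripper value outside its range is refused whole. The fingers move at their own pace and stop on an object; FORCE is the grip in N (left out, the last holds). Time passes only in rows, so rows that do not move let the fingers close. It gives the time, the measured TCP pose, the force, the opening and the grip force at its end, in the units of the state.
- r.get_obs(): the state, without advancing time (a new reading comes with each control period).
- r.grab_frame(name): name is "side" or "top" or "wrist"; returns the picture (480x640x3 uint8, blue, green, red); there is no depth.
- r.camera_model(name): a dict with "fx", "fy", "cx", "cy" (pixels), "distortion" ([k1, k2, p1, p2, k3] as OpenCV has them; the pictures are not rectified), "R" (3x3) and "t" (3): a world point X has camera coordinates R X + t. Camera axes: x right, y down, z forward; pixel columns grow to the right and rows downward; lengths in m; the calibration is good to about 2 mm. A picture is of the moment at which its call begins: read the wrist's pose just before it. camera_model takes no time and is no camera call; for the wrist camera it gives the pose at the moment of the call.
- r.hand_in(): hands the job in; it is judged then, once.
The state is a dict: "clock": time; "joints": joint angles; "qvel": joint speeds; "tau": joint torques, N m; "tcp_pos": TCP position; "orientation": TCP orientation; "contact_force": force on the tool from outside, world axes, zero at the start; "moment": the same for the moment, N m; "grip_width": finger opening in m; "gripper_force": force on a finger pad.
Only numpy, scipy, OpenCV 4.12 (cv2) and the standard library are available. Lean on these libraries where they do the work, as an engineer would, in place of code of your own. Each camera call takes 0.05 s, during which the arm holds its last target. There are 200 camera calls.

## Task

Two stacks of aluminium parts trays stand on the assembly bench. Lift the top tray off the taller stack (three high) and set it down, not dropped, upright in the middle of the flat black rubber pad, its long side along the pad's long side (either way round). Leave the other two trays of that stack standing where they are.

Things in the scene. Friction and masses are not known exactly. Their poses are not given: they have to be found in the camera images.
- tray_top: The tray to move, on top of the three-high stack: open aluminium tray, 110 (its x) x 58 (its y) x 38 mm high, upright 3 mm walls. Its lowest 4 mm is a foot inset 6 mm all round, sitting with 3 mm play in the rim below: stacked trays are 34 mm apart. Origin: centre of the underside, z up. Holds fixed small parts below the rim; 0.15 to 0.31 kg, balanced; grip it across the 58 mm.
- tray_middle: The second tray of the same stack, stays: open aluminium tray, 110 (its x) x 58 (its y) x 38 mm high, upright 3 mm walls. Its lowest 4 mm is a foot inset 6 mm all round, sitting with 3 mm play in the rim below: stacked trays are 34 mm apart. Origin: centre of the underside, z up. 
- tray_bottom: The lowest tray of the same stack, standing on the bench, stays: open aluminium tray, 110 (its x) x 58 (its y) x 38 mm high, upright 3 mm walls. Its lowest 4 mm is a foot inset 6 mm all round, sitting with 3 mm play in the rim below: stacked trays are 34 mm apart. Origin: centre of the underside, z up. A similar stack only two trays high stands elsewhere.
- pad: Flat black rubber pad fixed on the bench, 190 mm (its x) by 140 mm (its y) and 4 mm thick, empty. Origin: centre of its underside, on the bench, z up.

How it is judged:
On the way, in this order (a step that is already met when the one before it is completed fails the run):
1. the top tray is lifted at least 40 mm clear of the tray beneath (z of tray_top in the frame of tray_middle above 0.074 m), for 0.1 s.
2. the tray is brought down to within 20 mm of the pad while still in the gripper (not dropped) (z of tray_top in the frame of pad below 0.024 m and horizontal distance between tray_top and pad below 0.05 m and contact force between tray_top and the fingers above 0.5 N), for 0.05 s.
At the end, for the whole second after the job is handed in: The tray stands still and upright (within 6 degrees) flat on the pad, its centre within 25 mm of the pad's centre and its long side within 15 degrees of the pad's long side; the two trays left in the stack are upright and within 20 mm of where they started (horizontal distance between tray_top and pad below 0.025 m and z of tray_top in the frame of pad between 0.001 and 0.009 m and angle between each of tray_top, tray_middle, tray_bottom's own z axis and vertical below 0.1 rad and angle between the x axis of tray_top and the x axis of pad, either way round below 0.26 rad and linear speed of tray_top below 0.02 m/s and distance of each of tray_middle, tray_bottom from where it was at the start of the episode below 0.02 m); the robot touches nothing.
It fails at once if one of the two lower trays is tipped by more than 25 degrees (angle between any of tray_middle, tray_bottom's own z axis and vertical above 0.44 rad).
It also fails if it takes over 38 s, if anything falls off the work surface, if the arm or the gripper's body presses on something with over 40 N, if the wrist force passes 120 N, or if a joint passes its speed limit or range.

## Working session

There is one attempt and no reset: what is moved stays moved. The work goes in short steps, Python scripts to look and compute and a shell command to move; the robot and the scene stay as the last step left them, time stands still between calls to the robot, and variables do not carry over. Pictures are saved under pics/ and viewed, at most 10 in all, crops included, and the job is handed in when it is done.

```bash
mkdir -p pics; python3 - <<'E'
from bench import r
import cv2
for n in("top","side"):
    cv2.imwrite(f"pics/{n}0.png",r.grab_frame(n))
    c=r.camera_model(n);print(n,{k:c[k] for k in c})
o=r.get_obs();print(o["clock"],o["tcp_pos"],o["orientation"],r.grip_point_offset,o["grip_width"])
E
```

```text
top {'fx': 533.6837492434388, 'fy': 533.6837492434388, 'cx': 326.6521362834836, 'cy': 239.0195547096284, 'distortion': array([-0.13226965,  0.        ,  0.        ,  0.        ,  0.        ]), 'R': array([[ 0.02218177, -0.99973984,  0.00531321],
       [-0.99344272, -0.02263764, -0.11206739],
       [ 0.11215851, -0.00279251, -0.9936864 ]]), 't': array([0.00266331, 0.53685198, 1.11026975])}
side {'fx': 465.2653464998198, 'fy': 465.2653464998198, 'cx': 316.3218970121805, 'cy': 240.86507028874112, 'distortion': array([-0.01592501,  0.        ,  0.        ,  0.        ,  0.        ]), 'R': array([[-0.73329778, -0.67960768, -0.02019323],
       [-0.45264097,  0.51013119, -0.7313565 ],
       [ 0.50733669, -0.52716182, -0.68169634]]), 't': array([0.40498192, 0.28161366, 0.68730934])}
0.1 [ 0.26806861 -0.61888949  0.21041986] [-3.07467159e+00 -6.37410949e-01  7.68928684e-04] 0.0187 0.08531950799177705
```

View pics/top0.png

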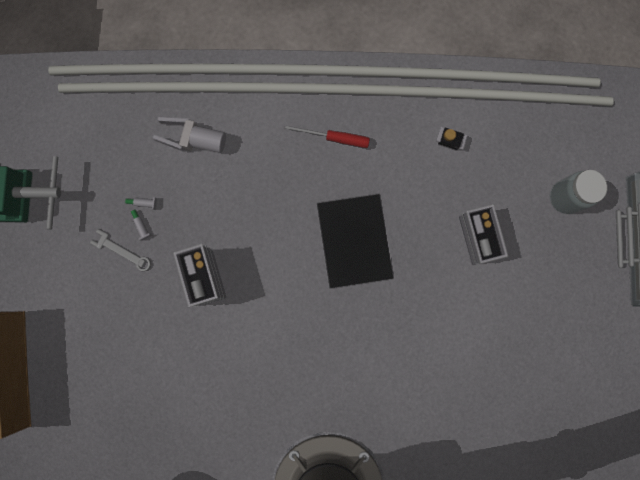

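View pics/side0.png

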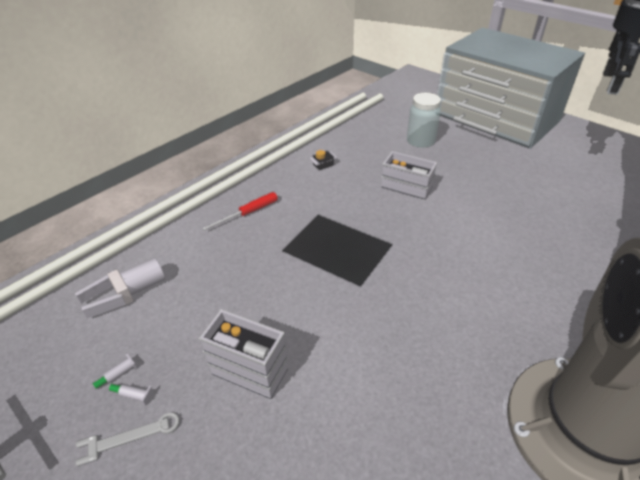

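The top view shows the left stack at about (197,275), the right stack at (487,235) and the pad at (355,240). The side view shows three layers in the near-left stack and two in the far one, so the target is the left stack. Next I'll enlarge crops of the stack and pad.

```bash
python3 - <<'E'
import cv2,numpy as np
i=cv2.imread("pics/top0.png")
a=cv2.resize(i[235:315,160:240],(400,400),interpolation=cv2.INTER_CUBIC)
b=cv2.resize(i[185:295,305:405],(400,440),interpolation=cv2.INTER_CUBIC)[:400]
s=cv2.imread("pics/side0.png")
cv2.imwrite("pics/c.png",np.hstack([a,cv2.resize(s[300:400,190:290],(400,400),interpolation=cv2.INTER_CUBIC)]))
g=cv2.cvtColor(i,cv2.COLOR_BGR2GRAY)
m=((g<45)*255).astype(np.uint8);m[:, :305]=0;m[:,405:]=0;m[:185]=0;m[300:]=0
c=max(cv2.findContours(m,0,1)[0],key=cv2.contourArea)
print(cv2.approxPolyDP(c,6,True)[:,0].tolist(),cv2.minAreaRect(c))
E
```

```text
[[379, 195], [318, 204], [331, 287], [392, 277]] ((354.9046325683594, 240.63003540039062), (85.45614624023438, 63.78799057006836), 81.25383758544922)
```

View pics/c.png

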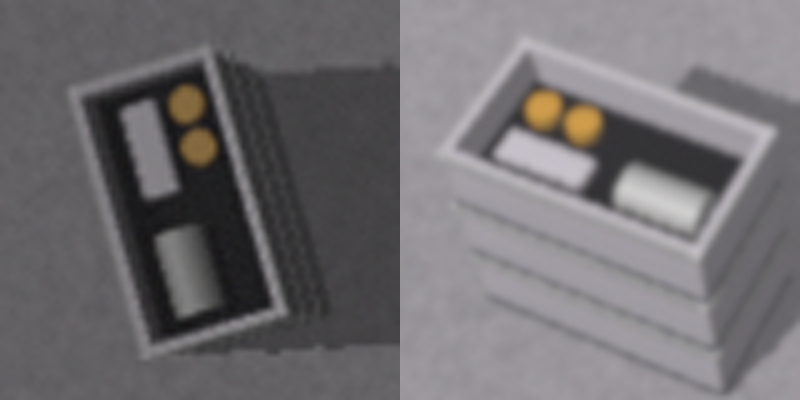

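The crops show three layers. The top rim corners are at (70,90), (210,45), (288,315) and (145,357) in the top crop, and (125,38), (376,130), (298,252) and (42,152) in the side crop.

```bash
cat >h.py <<'E'
from bench import r
import cv2,numpy as np
def ray(c,px,z):
    K=np.array([[c["fx"],0,c["cx"]],[0,c["fy"],c["cy"]],[0,0,1]])
    u=cv2.undistortPoints(np.array(px,float).reshape(-1,1,2),K,np.array(c["distortion"]))[:,0]
    R=np.array(c["R"]);C=-R.T@c["t"];d=np.c_[u,np.ones(len(u))]@R
    return C+d*((z-C[2])/d[:,2])[:,None]
def rep(n,P):
    P=P[:,:2];print(n,P.round(4).tolist(),"ctr",P.mean(0).round(4))
    (c,s,a)=cv2.minAreaRect(P.astype(np.float32))
    e=[np.roll(P,-1,0)-P][0];L=np.hypot(*e.T);print(" sides",L.round(4),"yaw",[round(np.degrees(np.arctan2(v[1],v[0]))%180,1) for v in e])
E
python3 - <<'E'
from h import *
T=r.camera_model("top");S=r.camera_model("side")
a=np.array([[70,90],[210,45],[288,315],[145,357]])/5+[160,235]-.4
b=np.array([[125,38],[376,130],[298,252],[42,152]])/4+[190,300]-.4
rep("top",ray(T,a,.106));rep("side",ray(S,b,.106));rep("side@.072",ray(S,b,.072))
rep("pad",ray(T,[[379,195],[318,204],[331,287],[392,277]],.004))
o=r.get_obs();R=cv2.Rodrigues(o["orientation"])[0];print(R.round(3))
w=r.camera_model("wrist");print(-np.array(w["R"]).T@w["t"])
E
```

```text
top [[0.4937, 0.3215], [0.5132, 0.2653], [0.4064, 0.2292], [0.3881, 0.286]] ctr [0.4503 0.2755]
 sides [0.0595 0.1127 0.0597 0.1114] yaw [np.float64(109.1), np.float64(18.7), np.float64(107.9), np.float64(18.6)]
side [[0.5103, 0.2642], [0.4048, 0.2284], [0.3877, 0.2839], [0.4907, 0.3194]] ctr [0.4484 0.274 ]
 sides [0.1114 0.0581 0.109  0.0586] yaw [np.float64(18.7), np.float64(107.2), np.float64(19.0), np.float64(109.5)]
side@.072 [[0.5359, 0.2506], [0.4242, 0.2128], [0.4061, 0.2716], [0.5152, 0.3091]] ctr [0.4704 0.261 ]
 sides [0.1179 0.0615 0.1154 0.062 ] yaw [np.float64(18.7), np.float64(107.2), np.float64(19.0), np.float64(109.5)]
pad [[0.6403, -0.099], [0.6168, 0.0354], [0.4352, 0.0029], [0.4597, -0.1294]] ctr [ 0.538  -0.0475]
 sides [0.1364 0.1845 0.1345 0.1831] yaw [np.float64(99.9), np.float64(10.2), np.float64(100.5), np.float64(9.5)]
[[ 0.918  0.398 -0.001]
 [ 0.398 -0.918  0.001]
 [-0.    -0.002 -1.   ]]
[ 0.33087552 -0.59089683  0.37341136]
```

Both cameras agree at the assumed rim height of 0.106, with side lengths matching the tray. The tray is at (0.449,0.275) with yaw 18.7°, and the pad is at (0.538,-0.048) with yaw about 10°. I'll move over by a path that stays out at a safe radius.

```bash
python3 -m crank '[[0.1,0.14,0.06,0,1],[0.12,0.15,0.06,0,1],[0.12,0.15,0.06,0,1],[0.12,0.15,0,0,1],[0.12,0.15,0,0,1],[0.12,0.15,0,0,1],[0.12,0.15,0,0,1],[0.12,0.15,0,0,1]]' 60; python3 -m crank '[[0.12,0.15,0,0,1],[0.12,0.15,0,0,1],[0.05,0.18,0,0,1],[0.05,0.18,0,0,1],[0,0.18,0,0,1],[0,0.18,0,0,1],[0,0.18,0,0,1],[0,0.18,0,0,1]]'
```

```text
clock: 0.77
tcp_pos: [0.4569, -0.3796, 0.2471]
orientation: [-3.076, -0.637, 0.001]
contact_force: [1.3, 0.2, 0.7]
grip_width: 0.0852
gripper_force: 0.0
clock: 1.43
tcp_pos: [0.5237, -0.1037, 0.247]
orientation: [-3.076, -0.638, 0.001]
contact_force: [1.0, -0.6, 0.0]
grip_width: 0.0853
gripper_force: 0.0
```

```bash
python3 -m crank '[[0,0.17,0,-0.1,1],[0,0.17,0,0,1],[0,0.18,0,0,1],[0,0.18,0,0,1],[-0.06,0.17,0,0,1],[-0.06,0.17,0,0,1],[-0.06,0.17,0,0,1],[-0.06,0.17,0,0,1]]'; python3 -m crank '[[-0.06,0.17,0,0,1],[-0.05,0.17,0,0,1],[-0.02,0.17,0,0,1],[0,0,0,0,1],[0,0,0,0,1]]'
python3 - <<'E'
from h import *
c=r.camera_model("wrist");f=r.grab_frame("wrist");o=r.get_obs()
R=cv2.Rodrigues(o["orientation"])[0];print(o["tcp_pos"],np.degrees(np.arctan2(R[1,0],R[0,0])))
cv2.imwrite("pics/w.png",f)
E
```

```text
clock: 2.1
tcp_pos: [0.4752, 0.1719, 0.247]
orientation: [3.099, 0.516, -0.001]
contact_force: [0.2, -0.3, 0.3]
grip_width: 0.0854
gripper_force: 0.0
clock: 2.52
tcp_pos: [0.4492, 0.2746, 0.247]
orientation: [-3.097, -0.523, 0.001]
contact_force: [0.2, 0.1, -0.1]
grip_width: 0.0858
gripper_force: 0.0
[0.45000536 0.2725721  0.24685133] 18.998542325409815
```

View pics/w.png

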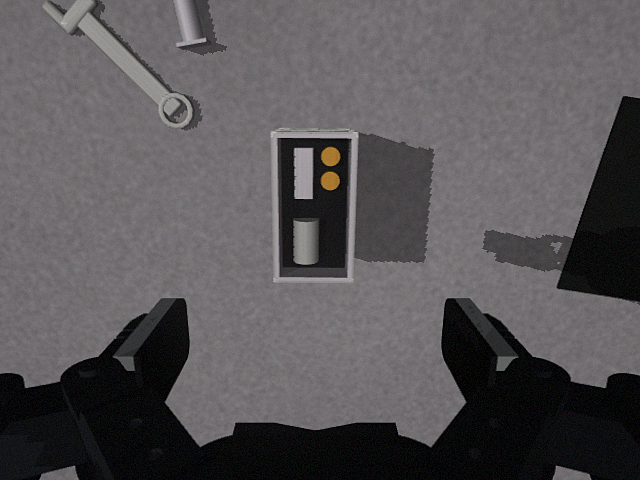

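The wrist view shows the tray squarely between the fingers, with rim corners at about (271,132), (358,132), (353,282) and (274,282).

```bash
python3 - <<'E'
from h import *
rep("w",ray(r.camera_model("wrist"),[[271,132],[358,132],[353,282],[274,282]],.106))
E
python3 -m crank '[[0,0,-0.15,0,1],[0,0,-0.15,0,1],[0,0,-0.15,0,1],[0,0,-0.15,0,1],[0,0,-0.1,0,1],[0,0,0,0,1],[0,0,0,0,1]]'
```

```text
w [[0.4922, 0.3204], [0.5119, 0.2632], [0.4057, 0.2273], [0.386, 0.2846]] ctr [0.4489 0.2739]
 sides [0.0605 0.1121 0.0606 0.1121] yaw [np.float64(109.0), np.float64(18.6), np.float64(109.0), np.float64(18.6)]
clock: 3.15
tcp_pos: [0.4503, 0.2707, 0.1067]
orientation: [3.098, 0.513, -0.003]
contact_force: [0.9, 0.4, 0.5]
grip_width: 0.0853
gripper_force: 0.0
```

All three cameras agree on (0.449, 0.274). Next I'll descend to TCP z of about 0.073 and close.

```bash
python3 -m crank '[[0,0,-0.1,0,1],[0,0,-0.07,0,1],[0,0,0,0,1],[0,0,0,0,0.7],[0,0,0,0,0.5],[0,0,0,0,0.4],[0,0,0,0,0.3],[0,0,0,0,0.3]]' 60; python3 -m crank '[[0,0,0,0,0.2],[0,0,0,0,0],[0,0,0,0,-0.2],[0,0,0,0,-0.3],[0,0,0,0,-0.3],[0,0,0,0,-0.3]]'
```

```text
clock: 3.82
tcp_pos: [0.4514, 0.2742, 0.0755]
orientation: [-3.097, -0.517, -0.005]
contact_force: [-1.8, 1.8, 9.5]
grip_width: 0.0569
gripper_force: 48.7
clock: 4.32
tcp_pos: [0.4514, 0.2742, 0.0756]
orientation: [-3.097, -0.517, -0.005]
contact_force: [-2.1, 0.9, 10.8]
grip_width: 0.0564
gripper_force: 61.3
```

```bash
python3 - <<'E'
from h import *
f=r.grab_frame("side");cv2.imwrite("pics/g.png",cv2.resize(f[240:420,130:370],(800,600),interpolation=cv2.INTER_CUBIC))
E
```

```text
(no output)
```

View pics/g.png

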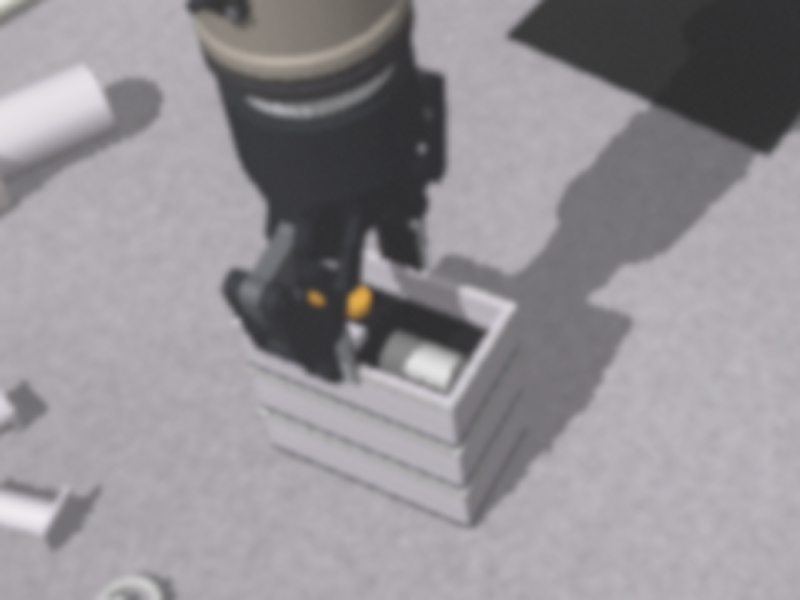

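The fingertips end at about (335,380), above the seam at about (335,405), so only the top tray is gripped. Now a gentle lift.

```bash
python3 -m crank '[[0,0,0.03,0,-0.3],[0,0,0.03,0,-0.3],[0,0,0.05,0,-0.3],[0,0,0.06,0,-0.3],[0,0,0.08,0,-0.3],[0,0,0.1,0,-0.3],[0,0,0.1,0,-0.3],[0,0,0,0,-0.3]]'; python3 - <<'E'
from h import *
f=r.grab_frame("side");cv2.imwrite("pics/l.png",cv2.resize(f[190:430,110:430],(800,600),interpolation=cv2.INTER_CUBIC))
E
```

```text
clock: 5.03
tcp_pos: [0.4524, 0.2743, 0.168]
orientation: [-3.096, -0.516, -0.01]
contact_force: [1.0, 0.1, -3.0]
grip_width: 0.0557
gripper_force: 64.2
```

View pics/l.png

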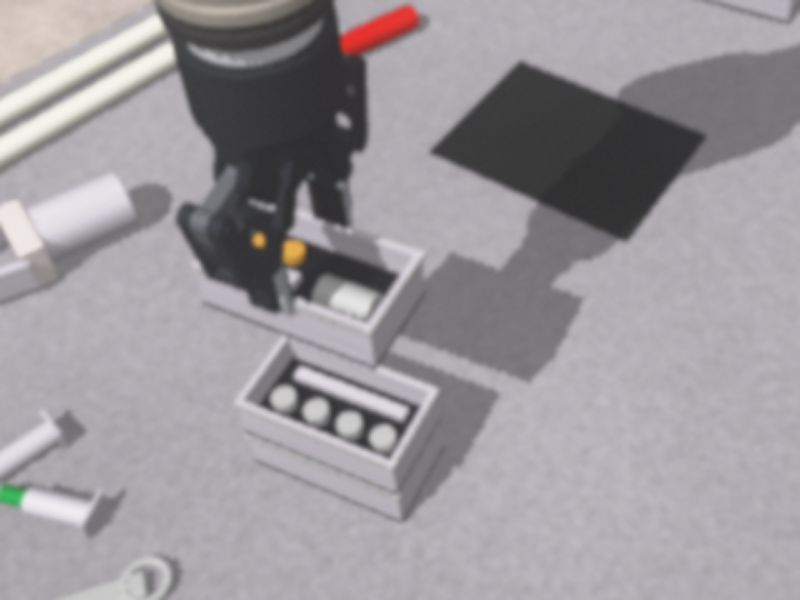

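The tray is lifted level, and the two lower trays at (340,430) are undisturbed. Now carrying it to the pad.

```bash
python3 -m crank '[[0.02,-0.07,0,0,-0.3],[0.03,-0.12,0,-0.03,-0.3],[0.04,-0.14,0,-0.04,-0.3],[0.04,-0.15,0,-0.04,-0.3],[0.04,-0.15,0,-0.04,-0.3],[0.04,-0.15,0,-0.04,-0.3],[0.04,-0.15,0,0,-0.3],[0.04,-0.15,0,0,-0.3]]'; python3 -m crank '[[0.04,-0.15,0,0,-0.3],[0.04,-0.14,0,0,-0.3],[0.04,-0.11,0,0,-0.3],[0.03,-0.09,0,0,-0.3],[0,-0.04,0,0,-0.3],[0,0,0,0,-0.3],[0,0,-0.05,0,-0.3],[0,0,-0.1,0,-0.3]]';  python3 -m crank '[[0,0,-0.13,0,-0.3],[0,0,-0.13,0,-0.3],[0,0,-0.13,0,-0.3],[0,0,-0.08,0,-0.3],[0,0,-0.05,0,-0.3],[0,0,0,0,-0.3],[0,0,0,0,-0.3]]'; python3 - <<'E'
from h import *
print(r.get_obs()["tcp_pos"])
f=r.grab_frame("side");g=r.grab_frame("top")
cv2.imwrite("pics/p.png",np.hstack([cv2.resize(f[170:320,250:450],(400,300),interpolation=cv2.INTER_CUBIC),cv2.resize(g[160:310,260:460],(400,300),interpolation=cv2.INTER_CUBIC)]))
E
```

```text
clock: 5.75
tcp_pos: [0.5077, 0.0548, 0.1625]
orientation: [3.128, 0.284, -0.003]
contact_force: [1.3, 0.9, -2.6]
grip_width: 0.0558
gripper_force: 64.2
clock: 6.42
tcp_pos: [0.5396, -0.0474, 0.1343]
orientation: [-3.128, -0.287, -0.007]
contact_force: [0.6, 0.3, -2.7]
grip_width: 0.0562
gripper_force: 64.3
clock: 7.0
tcp_pos: [0.5381, -0.0481, 0.0292]
orientation: [-3.128, -0.287, 0.001]
contact_force: [-0.3, 0.1, -2.3]
grip_width: 0.056
gripper_force: 64.5
[ 0.53810872 -0.04806375  0.029169  ]
```

View pics/p.png

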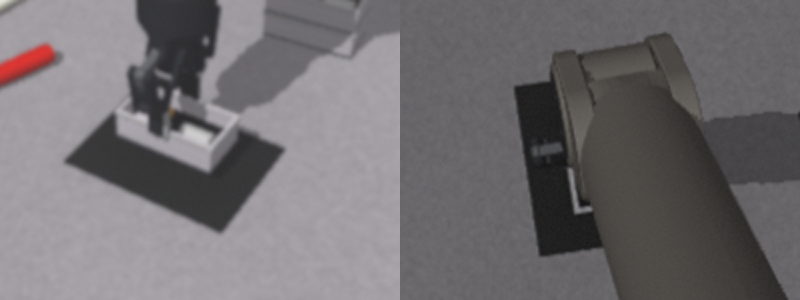

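The tray hangs level over the pad, about 18 mm up, and the parallax in the side view fits that height. I'll lower it slowly and watch the force.

```bash
python3 -m crank '[[0,0,-0.02,0,-0.3],[0,0,-0.02,0,-0.3],[0,0,-0.02,0,-0.3],[0,0,-0.01,0,-0.3],[0,0,0,0,-0.3],[0,0,0,0,-0.3]]'; python3 -m crank '[[0,0,-0.005,0,-0.3],[0,0,-0.005,0,-0.3],[0,0,0,0,-0.3],[0,0,0,0,-0.3]]'
```

```text
clock: 7.6
tcp_pos: [0.5382, -0.0494, 0.0151]
orientation: [-3.129, -0.284, 0.001]
contact_force: [-0.2, -0.1, -2.8]
grip_width: 0.0557
gripper_force: 64.5
clock: 7.93
tcp_pos: [0.5383, -0.0494, 0.0133]
orientation: [3.129, 0.284, 0.0]
contact_force: [0.5, 0.5, -3.0]
grip_width: 0.0558
gripper_force: 64.5
```

```bash
python3 -m crank '[[0,0,-0.005,0,-0.3],[0,0,-0.005,0,-0.3],[0,0,0,0,-0.3]]'; python3 -m crank '[[0,0,-0.005,0,-0.3],[0,0,0,0,-0.3],[0,0,0,0,-0.3]]'
```

```text
clock: 8.18
tcp_pos: [0.5384, -0.0494, 0.0118]
orientation: [3.128, 0.284, 0.0]
contact_force: [-1.9, 0.3, 3.8]
grip_width: 0.0559
gripper_force: 65.2
clock: 8.43
tcp_pos: [0.5385, -0.0493, 0.0117]
orientation: [3.128, 0.284, 0.0]
contact_force: [-5.9, 0.4, 13.3]
grip_width: 0.0559
gripper_force: 66.4
```

The tray is seated. Releasing it and rising.

```bash
python3 -m crank '[[0,0,0,0,0.3],[0,0,0,0,0.4],[0,0,0,0,0.6],[0,0,0,0,0.8],[0,0,0,0,1],[0,0,0,0,1],[0,0,0,0,1],[0,0,0,0,1]]' 20; python3 -m crank '[[0,0,0.03,0,1],[0,0,0.06,0,1],[0,0,0.1,0,1],[0,0,0.15,0,1],[0,0,0.18,0,1],[0,0,0.18,0,1],[0,0,0.18,0,1],[0,0,0,0,1]]'
python3 -m crank '[[0,-0.1,0,0,1],[0,-0.18,0,0,1],[0,-0.18,0,0,1],[0,-0.18,0,0,1],[0,-0.18,0,0,1],[0,-0.18,0,0,1],[0,-0.1,0,0,1],[0,0,0,0,1]]'
python3 - <<'E'
from h import *
f=r.grab_frame("side");g=r.grab_frame("top");cv2.imwrite("pics/e_top.png",g)
cv2.imwrite("pics/e.png",np.hstack([cv2.resize(f[180:420,190:410],(367,400),interpolation=cv2.INTER_CUBIC),cv2.resize(g[190:290,305:405],(400,400),interpolation=cv2.INTER_CUBIC)]))
E
```

```text
clock: 9.1
tcp_pos: [0.5383, -0.0494, 0.0102]
orientation: [-3.129, -0.284, 0.0]
contact_force: [-0.3, 0.5, 0.7]
grip_width: 0.0854
gripper_force: 0.0
clock: 9.77
tcp_pos: [0.5429, -0.0492, 0.1949]
orientation: [3.127, 0.284, 0.021]
contact_force: [1.2, -0.3, 0.0]
grip_width: 0.0851
gripper_force: 0.0
clock: 10.43
tcp_pos: [0.5368, -0.2761, 0.1871]
orientation: [3.127, 0.271, 0.0]
contact_force: [-0.2, -0.7, -0.1]
grip_width: 0.0852
gripper_force: 0.0
```

View pics/e.png

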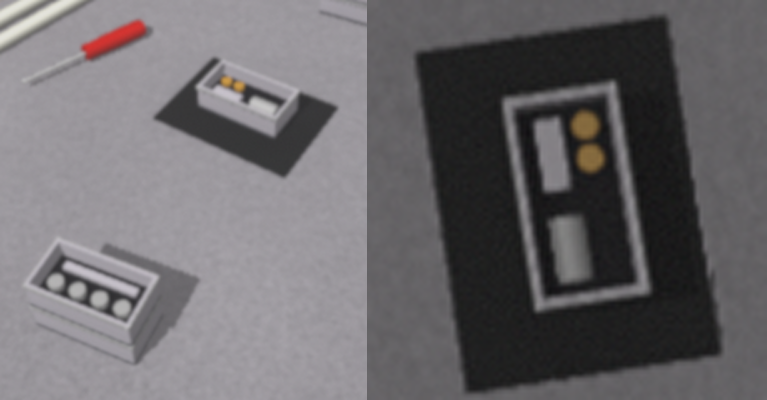

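In the top crop the tray (corners about (502,100), (615,83), (650,292), (538,310)) sits within about 5 mm of the pad's centre, parallel to it. The two lower trays stand undisturbed, and the gripper is clear.

```bash
python3 -c "
from bench import r
print(r.hand_in())"
```

```text
the job is handed in; nothing more can be done
None
```

The top tray is upright on the pad, within about 5 mm of its centre by the top camera and parallel to its long side; the two lower trays look undisturbed, and I handed the job in at about 10.5 s (no verdict was returned).

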